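# Heft the screw tins and hand up the fullest

## Robot

A 6-joint arm with a two-finger parallel gripper is mounted at the origin on a cart in front of the work surface, level with it; the furniture and walls round the work are solid. World frame = base frame: x ahead of the robot, y to its left, z up, the work surface at z = 0. Lengths are in m, angles in rad, forces in N, time in s.
With the tool pointing down it reaches from about 0.35 to 0.85 m from the base axis. Payload 8.1 kg.
Tool frame: the origin (TCP) lies on the centre line of the jaws, within the pads' length; the fingertips stand 17 mm ahead of it and the grasp point (between the pads) lies 2 mm behind it; z points along the fingers, y is the line along which they close (so a half turn about z gives the same grasp; the last joint's range is limited). The gripper opens to 93 mm and grips with 3 to 60 N. Pads are 15 mm wide; open, the fingers measure 128 mm over their backs; the gripper's body (75 mm by 188 mm) begins 65 mm behind the grasp point.
Start: joints at [1.019, 0.13, 1.488, -0, 1.523, -0.085], TCP at [0.27, 0.536, 0.236] pointing down, gripper open.
Joint ranges: [-2.96, 2.96], [-0.89, 2.26], [0.02, 2.5], [-1.34, 4.48], [0, 2.73], [-2.66, 2.66]. Speed limits (rad/s): [2.39, 2.39, 2.79, 3.14, 3.14, 3.14].

## Interface

Orientations are given as a rotation vector (axis times angle).
In Python, from plant import robot, optics, close_job, models gives the robot as it stands.
- The arm moves only by the shell command python3 -m inch 'ROWS' [OPENING] [FORCE]. ROWS is a JSON object of lists of equal length, an entry for each row: "travel": the shift along the tool's x, y, z in m, a list of three; "spin": the turn about the tool's z in rad. In form: {"travel": [[x, y, z], ...], "spin": [spin, ...]}. A call has 1 to 10 rows; each row is the pose to reach, as a shift and turn from the pose commanded when the call began, along the tool's axes at that moment; what a row does not reach only later rows make up. A row lasts 1/12 s, in which the tool goes at most 41.7 mm and 7.16 degrees, less where a joint would pass 70% of its speed; a pose out of reach is approached as far as the arm can. A call with a gripper value outside its range is refused whole. OPENING is the closure, from 0 (fully open) to 1 (shut), set as the call begins (- or left out, the last holds). The fingers move at their own pace and stop on an object; FORCE is the grip in N (left out, the last holds). Time passes only in rows, so rows that repeat a pose let the fingers close. It gives the time, the measured TCP pose, the force, the opening and the grip force at its end, in the units of the state.
- robot.read_state(): the state, without advancing time (a new reading comes with each control period).
- optics.read_camera(name): name is "scene" or "side" or "wrist"; returns (picture, depth): 400x640x3 uint8, red, green, blue; 400x640 float32, m along the optical axis (not along the pixel's ray), 0 where there is no reading.
- optics.camera_info(name): a dict with "camera_matrix" (3x3 intrinsics, pixels), "view" (4x4, takes a point from world to camera coordinates). Camera axes: x right, y down, z forward; pixel columns grow to the right and rows downward; lengths in m; the calibration is good to about 2 mm. A picture is of the moment at which its call begins: read the wrist's pose just before it. camera_info takes no time and is no camera call; for the wrist camera it gives the pose at the moment of the call.
- close_job(): hands the job in; it is judged then, once.
Trained networks look in the newest picture that a camera, given by its name, has taken for a name from the list of things; names that differ only in an ending like _2 or _b are one class to them, and where a whole thing is asked for, a point or a joint stands for the part that bears it (a point fixed in the world has none). Each returns a list of dicts, best first, with "p" (0 to 1); they miss things now and then, are a little off and sometimes report something else, mostly with a low value. They report only what shows in the picture. A call takes as long as a camera call.
- models.look_for(camera, name): "centre" ([x, y, z] in m, in world coordinates, good to about 4 mm: the middle of the surface that is visible of it).
- models.masks_of(camera, name): "region" (400x640 bool, what is visible of it).
The state is a dict: "t": time; "q": joint angles; "dq": joint speeds; "joint_torque": joint torques, N m; "tool_pos": TCP position; "orientation": TCP orientation; "force": force on the tool from outside, world axes, zero at the start; "wrist_torque": the same for the moment, N m; "opening": finger opening in m; "gripper_force": force on a finger pad.
Only numpy, scipy, OpenCV 4.12 (cv2) and the standard library are available. Lean on these libraries where they do the work, as an engineer would, in place of code of your own. Each camera call takes 0.05 s, during which the arm holds its last target. There are 200 camera calls.

## Task

The three closed tins of screws on the wooden board look alike, but one is the fullest. Going from left to right as the robot sees them, lift each tin a few centimetres straight up out of its seat to feel its weight and set it back upright in the same seat (no need to set back the right-hand one if it proves the heaviest), then pick out the heaviest and finish holding it upright in the gripper, about 15 cm above the bench over the board, ready for me to take. Never drop or topple a tin, leave the other two standing in their own seats, and do not disturb the other things on the bench.

Things in the scene. Friction and masses are not known exactly. Their poses are not given: they have to be found in the camera images.
- board: wooden board 92 x 375 x 18 mm, fixed flat on the bench, with three round seats (66 mm across, sunk 8 mm) in a row along its y axis. Origin: centre of its underside, on the bench; x points away from the robot, y to the left along the row, z up
- seat_left (a point): centre of the floor of the left (+y) round seat of the board; a tin's underside rests here, 10 mm above the bench. Neighbouring seats are 115 mm apart
- seat_middle (a point): centre of the floor of the middle round seat of the board; a tin's underside rests here, 10 mm above the bench. Neighbouring seats are 115 mm apart
- seat_right (a point): centre of the floor of the right (-y) round seat of the board; a tin's underside rests here, 10 mm above the bench. Neighbouring seats are 115 mm apart
- tin_p: closed cylindrical bare-steel tin with a round lever lid, 60 mm diameter, 72 mm tall, part filled with screws; looks just like the other two and stands upright in one of the three seats of the board (any of them). Origin: centre of its underside; z up along the tin. Weighs between 0.2 and 0.8 kg; the heaviest tin is at least 0.15 kg heavier than the next
- tin_q: closed cylindrical bare-steel tin with a round lever lid, 60 mm diameter, 72 mm tall, part filled with screws; looks just like the other two and stands upright in one of the three seats of the board (any of them). Origin: centre of its underside; z up along the tin. Weighs between 0.2 and 0.8 kg; the heaviest tin is at least 0.15 kg heavier than the next
- tin_r: closed cylindrical bare-steel tin with a round lever lid, 60 mm diameter, 72 mm tall, part filled with screws; looks just like the other two and stands upright in one of the three seats of the board (any of them). Origin: centre of its underside; z up along the tin. Weighs between 0.2 and 0.8 kg; the heaviest tin is at least 0.15 kg heavier than the next
- carpenter_pencil: red flat pencil 14 x 190 x 8 mm (long in y), in front of the board, lies loose near the board, not to be disturbed; origin: centre of its underside
- tape_measure: yellow tape measure 76 x 94 x 34 mm, behind the board, lies loose near the board, not to be disturbed; origin: centre of its underside
- sanding_block: brown cork sanding block 62 x 116 x 34 mm, behind the board, lies loose near the board, not to be disturbed; origin: centre of its underside
- offcut_c: square wooden off-cut 45 x 140 x 45 mm (long in y), to the left of the board, lies loose near the board, not to be disturbed; origin: centre of its underside

How it is judged:
On the way, in this order (a step that is already met when the one before it is completed fails the run):
1. the left tin is lifted clear of its seat in the fingers (underside at least 20 mm above the seat floor, within 50 mm of the seat sideways) while the other two stand in their seats (((horizontal distance between tin_p and seat_left below 0.05 m and height (world z) of tin_p above 0.03 m and contact force between the fingers and tin_p above 1 N and distance of each of tin_q, tin_r from where it was at the start of the episode below 0.02 m) or (horizontal distance between tin_q and seat_left below 0.05 m and height (world z) of tin_q above 0.03 m and contact force between the fingers and tin_q above 1 N and distance of each of tin_p, tin_r from where it was at the start of the episode below 0.02 m) or (horizontal distance between tin_r and seat_left below 0.05 m and height (world z) of tin_r above 0.03 m and contact force between the fingers and tin_r above 1 N and distance of each of tin_p, tin_q from where it was at the start of the episode below 0.02 m))), for 0.3 s.
2. the middle tin is lifted clear of its seat in the fingers (underside at least 20 mm above the seat floor, within 50 mm of the seat sideways) while the other two stand in their seats (((horizontal distance between tin_p and seat_middle below 0.05 m and height (world z) of tin_p above 0.03 m and contact force between the fingers and tin_p above 1 N and distance of each of tin_q, tin_r from where it was at the start of the episode below 0.02 m) or (horizontal distance between tin_q and seat_middle below 0.05 m and height (world z) of tin_q above 0.03 m and contact force between the fingers and tin_q above 1 N and distance of each of tin_p, tin_r from where it was at the start of the episode below 0.02 m) or (horizontal distance between tin_r and seat_middle below 0.05 m and height (world z) of tin_r above 0.03 m and contact force between the fingers and tin_r above 1 N and distance of each of tin_p, tin_q from where it was at the start of the episode below 0.02 m))), for 0.3 s.
3. the right tin is lifted clear of its seat in the fingers (underside at least 20 mm above the seat floor, within 50 mm of the seat sideways) while the other two stand in their seats (((horizontal distance between tin_p and seat_right below 0.05 m and height (world z) of tin_p above 0.03 m and contact force between the fingers and tin_p above 1 N and distance of each of tin_q, tin_r from where it was at the start of the episode below 0.02 m) or (horizontal distance between tin_q and seat_right below 0.05 m and height (world z) of tin_q above 0.03 m and contact force between the fingers and tin_q above 1 N and distance of each of tin_p, tin_r from where it was at the start of the episode below 0.02 m) or (horizontal distance between tin_r and seat_right below 0.05 m and height (world z) of tin_r above 0.03 m and contact force between the fingers and tin_r above 1 N and distance of each of tin_p, tin_q from where it was at the start of the episode below 0.02 m))), for 0.3 s.
At the end, for the whole second after the job is handed in: The heaviest tin is held still in the fingers, upright within 0.25 rad, underside 0.11 to 0.35 m above the bench, within 0.22 m of the board's centre sideways. The other two stand upright, untouched, within 20 mm of their starts, each pressing on the board with 1 to 5.4 N (being the lighter ones) (((height (world z) of tin_p between 0.11 and 0.35 m and angle between tin_p's own z axis and vertical below 0.25 rad and horizontal distance between tin_p and board below 0.22 m and contact force between the fingers and tin_p above 1 N and linear speed of tin_p below 0.05 m/s and distance of each of tin_q, tin_r from where it was at the start of the episode below 0.02 m and angle between each of tin_q, tin_r's own z axis and vertical below 0.1 rad and contact force between the arm and tin_q below 0.1 N and linear speed of each of tin_q, tin_r below 0.03 m/s and contact force between tin_q and board between 1 and 5.4 N and contact force between the arm and tin_r below 0.1 N and contact force between tin_r and board between 1 and 5.4 N) or (height (world z) of tin_q between 0.11 and 0.35 m and angle between tin_q's own z axis and vertical below 0.25 rad and horizontal distance between tin_q and board below 0.22 m and contact force between the fingers and tin_q above 1 N and linear speed of tin_q below 0.05 m/s and distance of each of tin_p, tin_r from where it was at the start of the episode below 0.02 m and angle between each of tin_p, tin_r's own z axis and vertical below 0.1 rad and contact force between the arm and tin_p below 0.1 N and linear speed of each of tin_p, tin_r below 0.03 m/s and contact force between tin_p and board between 1 and 5.4 N and contact force between the arm and tin_r below 0.1 N and contact force between tin_r and board between 1 and 5.4 N) or (height (world z) of tin_r between 0.11 and 0.35 m and angle between tin_r's own z axis and vertical below 0.25 rad and horizontal distance between tin_r and board below 0.22 m and contact force between the fingers and tin_r above 1 N and linear speed of tin_r below 0.05 m/s and distance of each of tin_p, tin_q from where it was at the start of the episode below 0.02 m and angle between each of tin_p, tin_q's own z axis and vertical below 0.1 rad and contact force between the arm and tin_p below 0.1 N and linear speed of each of tin_p, tin_q below 0.03 m/s and contact force between tin_p and board between 1 and 5.4 N and contact force between the arm and tin_q below 0.1 N and contact force between tin_q and board between 1 and 5.4 N))); the arm keeps its last pose, push and grip.
It fails at once if a tin topples (leans more than 0.6 rad) (angle between any of tin_p, tin_q, tin_r's own z axis and vertical above 0.6 rad).
It fails at once if a tin is dropped (moves faster than 0.6 m/s outside the fingers) ((linear speed of tin_p above 0.6 m/s and contact force between the fingers and tin_p below 0.1 N) or (linear speed of tin_q above 0.6 m/s and contact force between the fingers and tin_q below 0.1 N) or (linear speed of tin_r above 0.6 m/s and contact force between the fingers and tin_r below 0.1 N)).
It fails at once if the pencil, tape measure, sanding block or off-cut is moved by more than 30 mm (distance of any of carpenter_pencil, tape_measure, sanding_block, offcut_c from where it was at the start of the episode above 0.03 m).
It also fails if it takes over 64 s, if anything falls off the work surface, if the arm or the gripper's body presses on something with over 40 N, if the wrist force passes 120 N, or if a joint passes its speed limit or range.

## Working session

There is one attempt and no reset: what is moved stays moved. The work goes in short steps, Python scripts to look and compute and a shell command to move; the robot and the scene stay as the last step left them, time stands still between calls to the robot, and variables do not carry over. Pictures are saved under pics/ and viewed, at most 10 in all, crops included, and the job is handed in when it is done.

```bash
mkdir -p pics; cat > h.py <<'E'
import numpy as np, cv2
from plant import robot, optics, models
def pts(cam, mask, d, info):
    K=np.array(info["camera_matrix"]);V=np.linalg.inv(np.array(info["view"]))
    v,u=np.nonzero(mask&(d>0)); z=d[v,u]
    c=np.stack([(u-K[0,2])/K[0,0]*z,(v-K[1,2])/K[1,1]*z,z,np.ones_like(z)])
    return (V@c)[:3].T
E
python3 - <<'E'
from h import *
s=robot.read_state(); print({k:np.round(s[k],3) for k in s})
for cam in("scene","side"):
    info=optics.camera_info(cam); im,d=optics.read_camera(cam)
    cv2.imwrite(f"pics/{cam}0.png",im[...,::-1])
    for n in("tin_p","board"):
        for r in models.masks_of(cam,n)[:4]:
            m=r["region"]; P=pts(cam,m,d,info)
            if len(P)<20: continue
            v,u=np.nonzero(m); top=P[P[:,2]>np.percentile(P[:,2],95)-.004]
            # circle-centre of the top by min enclosing circle
            c,rad=cv2.minEnclosingCircle(top[:,:2].astype(np.float32))
            print(cam,n,round(r["p"],2),"uv",int(u.mean()),int(v.mean()),"z5/95",np.percentile(P[:,2],[5,95]).round(3),"x",np.percentile(P[:,0],[2,98]).round(3),"y",np.percentile(P[:,1],[2,98]).round(3),"top",np.round(c,3),round(rad,3))
            if n=="board": print(cv2.minAreaRect(P[P[:,2]<.03][:,:2].astype(np.float32)))
    for n in("carpenter_pencil","tape_measure","sanding_block","offcut_c"):
        print(cam,n,[(round(r["p"],2),np.round(r["centre"],3)) for r in models.look_for(cam,n)[:1]])
E
```

```text
{'t': np.float64(0.0), 'q': array([ 1.019,  0.131,  1.489, -0.   ,  1.523, -0.085]), 'dq': array([ 0.001,  0.002, -0.001, -0.001, -0.   , -0.001]), 'joint_torque': array([-1.0000e-03, -5.5986e+01, -4.9174e+01,  7.7000e-02,  3.6000e-02,
       -0.0000e+00]), 'tool_pos': array([0.27 , 0.535, 0.235]), 'orientation': array([-7.260e-01, -3.056e+00,  3.000e-03]), 'force': array([0.248, 0.588, 0.299]), 'wrist_torque': array([ 0.005, -0.012,  0.01 ]), 'gripper_force': np.float64(0.0), 'opening': np.float64(0.093)}
scene tin_p 0.96 uv 304 223 z5/95 [0.018 0.085] x [0.477 0.531] y [0.038 0.091] top [0.505 0.066] 0.03
scene tin_p 0.81 uv 271 198 z5/95 [0.021 0.085] x [0.485 0.533] y [0.152 0.199] top [0.512 0.179] 0.029
scene tin_p 0.64 uv 343 254 z5/95 [0.017 0.085] x [0.468 0.523] y [-0.077 -0.021] top [ 0.496 -0.048] 0.03
scene board 0.69 uv 316 255 z5/95 [0.004 0.021] x [0.447 0.544] y [-0.121  0.246] top [0.505 0.067] 0.193
((0.5119834542274475, 0.06702417135238647), (0.378652960062027, 0.10937586426734924), 85.69033813476562)
scene carpenter_pencil [(0.76, array([0.421, 0.019, 0.007]))]
s
[... 227 characters left out ...]
 0.536] y [0.149 0.197] top [0.514 0.176] 0.03
side tin_p 0.88 uv 303 216 z5/95 [0.019 0.084] x [0.478 0.531] y [0.035 0.084] top [0.495 0.031] 0.063
side tin_p 0.55 uv 329 247 z5/95 [0.016 0.084] x [0.468 0.523] y [-0.08  -0.028] top [ 0.496 -0.052] 0.03
side board 0.68 uv 313 252 z5/95 [0.003 0.019] x [0.448 0.542] y [-0.124  0.239] top [0.506 0.064] 0.193
((0.5115803480148315, 0.06315793097019196), (0.37820786237716675, 0.10697206854820251), 85.7976303100586)
side carpenter_pencil [(0.73, array([ 0.475, -0.031,  0.02 ]))]
side tape_measure [(0.97, array([ 0.619, -0.024,  0.032]))]
side sanding_block [(0.8, array([0.618, 0.14 , 0.03 ]))]
side offcut_c [(0.95, array([0.474, 0.36 , 0.046]))]
```

View pics/scene0.png

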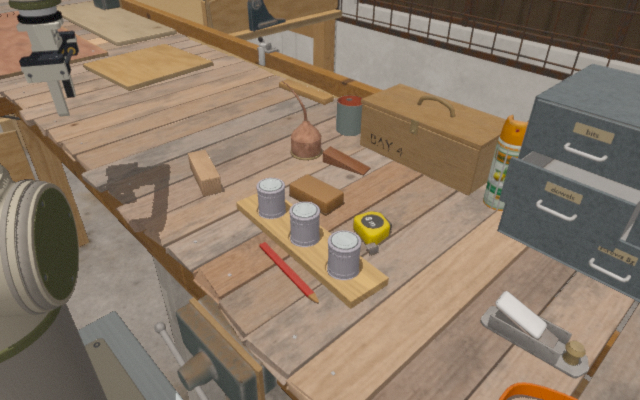

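```bash
cat >> h.py <<'E'
from scipy.spatial.transform import Rotation as R
def go(x,y,z,yaw=0.075):
    "shift in tool axes and spin from the present pose; yaw = closing line's turn from +y towards +x"
    s=robot.read_state(); M=R.from_rotvec(s["orientation"]).as_matrix()
    t=M.T@(np.array([x,y,z])-s["tool_pos"]); a=np.arctan2(M[0,1],M[1,1])
    sp=(a-yaw+np.pi/2)%np.pi-np.pi/2
    print("t",round(float(s["t"]),2),"travel",t.round(4),"spin",round(-sp,3),"tilt",M[:,2].round(3),"q6",s["q"][5].round(2))
E
python3 -c "
from h import *
go(.513,.177,.2)"
```

```text
t 0.7 travel [-0.3785 -0.2111  0.0357] spin -0.392 tilt [ 0.  0. -1.] q6 -0.09
```

The picture shows the three tins on the board at pixels (271,198), (304,223) and (343,254), with the pencil in front, the block and tape behind and the off-cut at (205,172). This agrees with the networks, so I'll move above the left tin.

```bash
python3 -m inch '{"travel":[[-0.02,-0.012,0],[-0.05,-0.03,0],[-0.085,-0.048,0],[-0.12,-0.067,0],[-0.155,-0.087,0],[-0.19,-0.106,0],[-0.225,-0.126,0],[-0.26,-0.145,0],[-0.295,-0.165,0.01],[-0.325,-0.181,0.02]],"spin":[-0.04,-0.09,-0.14,-0.19,-0.24,-0.29,-0.34,-0.37,-0.392,-0.392]}' 0 && python3 -c "
from h import *
go(.513,.177,.2)"
```

```text
t: 1.53
tool_pos: [0.4805, 0.2257, 0.2165]
orientation: [0.116, 3.137, 0.001]
force: [0.4, -0.5, -0.2]
opening: 0.0929
gripper_force: 0.0
t 1.53 travel [-0.036  -0.0462  0.0166] spin 0.001 tilt [ 0.003  0.    -1.   ] q6 -1.15
```

```bash
python3 -m inch '{"travel":[[-0.015,-0.02,0.004],[-0.03,-0.037,0.012],[-0.036,-0.046,0.017],[-0.036,-0.046,0.017],[-0.036,-0.046,0.017]],"spin":[0,0,0,0,0]}' && python3 - <<'E'
from h import *
info=optics.camera_info("wrist"); im,d=optics.read_camera("wrist")
cv2.imwrite("pics/w0.png",im[...,::-1])
for r in models.masks_of("wrist","tin_p")[:4]:
    P=pts("wrist",r["region"],d,info); v,u=np.nonzero(r["region"])
    if len(P)<20: continue
    top=P[P[:,2]>np.percentile(P[:,2],95)-.004]; c,rad=cv2.minEnclosingCircle(top[:,:2].astype(np.float32))
    print(round(r["p"],2),int(u.mean()),int(v.mean()),np.percentile(P[:,2],[5,50,95]).round(3),np.round(c,3),round(rad,3))
s=robot.read_state();print(s["tool_pos"].round(4),s["force"].round(2))
go(.513,.177,.1);go(.513,.177,.058)
E
```

```text
t: 1.95
tool_pos: [0.5108, 0.1796, 0.1984]
orientation: [-0.119, -3.138, -0.0]
force: [-0.6, 0.8, 0.2]
opening: 0.093
gripper_force: 0.0
0.97 209 200 [0.02  0.082 0.084] [0.508 0.067] 0.03
0.97 321 200 [0.026 0.082 0.084] [0.515 0.18 ] 0.03
0.95 99 198 [0.018 0.081 0.084] [ 0.498 -0.048] 0.03
[0.5108 0.1806 0.1991] [-0.18 -0.02  0.19]
t 2.05 travel [-0.0024 -0.0035  0.0991] spin 0.001 tilt [ 0.     0.001 -1.   ] q6 -1.25
t 2.05 travel [-0.0024 -0.0035  0.1411] spin 0.001 tilt [ 0.     0.001 -1.   ] q6 -1.25
```

View pics/w0.png

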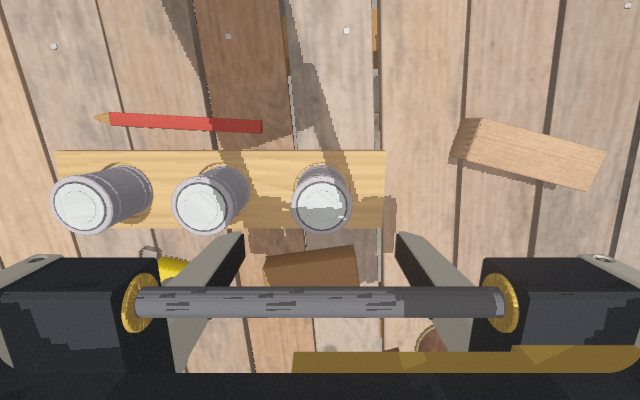

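The wrist view shows the tins at pixels (321,200), (209,200) and (99,198), lined up along the closing line and free between the open fingers. The three cameras agree to about 2 mm, so I'm descending on the left tin.

```bash
python3 -m inch '{"travel":[[-0.003,-0.002,0.02],[-0.003,-0.002,0.045],[-0.003,-0.002,0.07],[-0.003,-0.002,0.095],[-0.003,-0.002,0.115],[-0.003,-0.002,0.13],[-0.003,-0.002,0.138],[-0.003,-0.002,0.141],[-0.003,-0.002,0.141],[-0.003,-0.002,0.141]],"spin":[0,0,0,0,0,0,0,0,0,0]}' && python3 -m inch '{"travel":[[0,0,0],[0,0,0],[0,0,0],[0,0,0],[0,0,0],[0,0,0],[0,0,0],[0,0,0]],"spin":[0,0,0,0,0,0,0,0]}' 0.5 40
```

```text
t: 2.88
tool_pos: [0.5147, 0.1778, 0.0589]
orientation: [0.116, 3.138, 0.001]
force: [0.6, 0.3, -0.4]
opening: 0.0931
gripper_force: 0.0
t: 3.55
tool_pos: [0.5146, 0.1783, 0.0582]
orientation: [0.117, 3.138, 0.003]
force: [0.2, 5.9, 1.6]
opening: 0.0596
gripper_force: 40.0
```

```bash
python3 -m inch '{"travel":[[0,0,-0.004],[0,0,-0.012],[0,0,-0.022],[0,0,-0.032],[0,0,-0.038],[0,0,-0.04],[0,0,-0.04],[0,0,-0.04]],"spin":[0,0,0,0,0,0,0,0]}' && python3 -m inch '{"travel":[[0,0,0],[0,0,0],[0,0,0]],"spin":[0,0,0]}' && python3 -c "
from h import *
print(robot.read_state()['joint_torque'].round(2))" && python3 -m inch '{"travel":[[0,0,0],[0,0,0],[0,0,0]],"spin":[0,0,0]}'
```

```text
t: 4.22
tool_pos: [0.5139, 0.177, 0.0974]
orientation: [-0.118, -3.139, 0.0]
force: [0.1, 0.3, -7.7]
opening: 0.0599
gripper_force: 40.0
t: 4.47
tool_pos: [0.5137, 0.177, 0.0971]
orientation: [-0.118, -3.139, 0.0]
force: [0.3, -0.6, -7.0]
opening: 0.0596
gripper_force: 40.0
[-1.000e-02 -5.405e+01 -4.906e+01  1.000e-02  9.000e-02  0.000e+00]
t: 4.72
tool_pos: [0.514, 0.1771, 0.0975]
orientation: [-0.117, -3.139, 0.0]
force: [0.4, 0.4, -6.7]
opening: 0.0597
gripper_force: 40.0
```

Left: about 7 N. Setting it back.

```bash
python3 -m inch '{"travel":[[0,0,0.006],[0,0,0.014],[0,0,0.022],[0,0,0.029],[0,0,0.034],[0,0,0.037],[0,0,0.039],[0,0,0.04],[0,0,0.04],[0,0,0.04]],"spin":[0,0,0,0,0,0,0,0,0,0]}'
```

```text
t: 5.55
tool_pos: [0.5166, 0.1787, 0.0589]
orientation: [0.117, 3.134, 0.005]
force: [6.4, 6.1, -2.8]
opening: 0.0596
gripper_force: 39.9
```

```bash
python3 -m inch '{"travel":[[0,0,0.0005],[0,0,0.001],[0,0,0.001],[0,0,0.001]],"spin":[0,0,0,0]}'
```

```text
t: 5.88
tool_pos: [0.5165, 0.1788, 0.0581]
orientation: [0.117, 3.134, 0.005]
force: [4.5, 6.3, -1.0]
opening: 0.0597
gripper_force: 39.9
```

```bash
python3 -m inch '{"travel":[[0,0,0],[0,0,0],[0,0,0],[0,0,0],[0,0,0],[0,0,0]],"spin":[0,0,0,0,0,0]}' 0 && python3 -m inch '{"travel":[[0,0,-0.01],[0,0,-0.03],[0,0,-0.055],[0,0,-0.08],[0,0,-0.095],[0,0,-0.1],[0,0,-0.1]],"spin":[0,0,0,0,0,0,0]}' && python3 -c "
from h import *
go(.506,.065,.158)"
```

```text
t: 6.38
tool_pos: [0.514, 0.177, 0.0565]
orientation: [-0.118, -3.139, 0.0]
force: [0.6, 0.5, -0.6]
opening: 0.0921
gripper_force: 0.0
t: 6.97
tool_pos: [0.5153, 0.1774, 0.159]
orientation: [0.117, 3.136, 0.002]
force: [0.8, 0.1, 0.0]
opening: 0.0931
gripper_force: 0.0
t 6.97 travel [ 0.0009 -0.1128  0.0008] spin 0.0 tilt [ 0.004  0.001 -1.   ] q6 -1.26
```

```bash
python3 -m inch '{"travel":[[0,-0.012,0],[0,-0.035,0],[0,-0.06,0],[0,-0.085,0],[0,-0.103,0],[0,-0.113,0],[0,-0.113,0],[0,-0.113,0]],"spin":[0,0,0,0,0,0,0,0]}' && python3 - <<'E'
from h import *
info=optics.camera_info("wrist"); im,d=optics.read_camera("wrist")
for r in models.masks_of("wrist","tin_p")[:4]:
    P=pts("wrist",r["region"],d,info); v,u=np.nonzero(r["region"])
    if len(P)<20: continue
    top=P[P[:,2]>np.percentile(P[:,2],95)-.004]; c,rad=cv2.minEnclosingCircle(top[:,:2].astype(np.float32))
    print(round(r["p"],2),int(u.mean()),int(v.mean()),np.percentile(P[:,2],[5,50,95]).round(3),np.round(c,3),round(rad,3))
go(.506,.065,.058)
E
```

```text
t: 7.63
tool_pos: [0.505, 0.0641, 0.1557]
orientation: [-0.12, -3.138, -0.0]
force: [0.3, -0.5, 0.4]
opening: 0.093
gripper_force: 0.0
0.96 191 208 [0.022 0.082 0.084] [ 0.497 -0.049] 0.03
0.66 322 211 [0.03  0.082 0.084] [0.507 0.066] 0.03
0.59 450 206 [0.025 0.082 0.084] [0.514 0.178] 0.03
t 7.73 travel [-0.0007 -0.0001  0.0981] spin 0.001 tilt [-0.001  0.    -1.   ] q6 -1.47
```

The left tin is back in its seat (top at 0.514, 0.178, 0.084). Next is the middle one.

```bash
python3 -m inch '{"travel":[[-0.001,0.001,0.015],[-0.001,0.001,0.037],[-0.001,0.001,0.06],[-0.001,0.001,0.08],[-0.001,0.001,0.093],[-0.001,0.001,0.098],[-0.001,0.001,0.098],[-0.001,0.001,0.098]],"spin":[0,0,0,0,0,0,0,0]}' && python3 -m inch '{"travel":[[0,0,0],[0,0,0],[0,0,0],[0,0,0],[0,0,0],[0,0,0],[0,0,0],[0,0,0]],"spin":[0,0,0,0,0,0,0,0]}' 0.5 40
```

```text
t: 8.4
tool_pos: [0.5069, 0.066, 0.059]
orientation: [0.116, 3.139, 0.0]
force: [0.4, 0.4, 0.4]
opening: 0.0927
gripper_force: 0.0
t: 9.07
tool_pos: [0.507, 0.0656, 0.059]
orientation: [0.118, 3.139, 0.001]
force: [-0.1, 2.3, 3.9]
opening: 0.0593
gripper_force: 40.0
```

```bash
python3 -m inch '{"travel":[[0,0,-0.004],[0,0,-0.012],[0,0,-0.022],[0,0,-0.032],[0,0,-0.038],[0,0,-0.04],[0,0,-0.04],[0,0,-0.04]],"spin":[0,0,0,0,0,0,0,0]}' && python3 -m inch '{"travel":[[0,0,0],[0,0,0],[0,0,0]],"spin":[0,0,0]}' && python3 -m inch '{"travel":[[0,0,0],[0,0,0],[0,0,0]],"spin":[0,0,0]}'
```

```text
t: 9.73
tool_pos: [0.5067, 0.0654, 0.0987]
orientation: [0.118, 3.139, -0.0]
force: [0.1, 1.2, -4.4]
opening: 0.0595
gripper_force: 40.0
t: 9.98
tool_pos: [0.5063, 0.0654, 0.0981]
orientation: [-0.117, -3.138, 0.0]
force: [0.7, -0.7, -3.7]
opening: 0.0597
gripper_force: 40.0
t: 10.23
tool_pos: [0.5066, 0.0654, 0.0985]
orientation: [-0.117, -3.139, 0.0]
force: [0.0, -0.4, -4.3]
opening: 0.0593
gripper_force: 40.0
```

Middle: about 4 N. Setting it back.

```bash
python3 -m inch '{"travel":[[0,0,0.006],[0,0,0.014],[0,0,0.022],[0,0,0.029],[0,0,0.034],[0,0,0.037],[0,0,0.039],[0,0,0.04],[0,0,0.04],[0,0,0.04]],"spin":[0,0,0,0,0,0,0,0,0,0]}'
```

```text
t: 11.07
tool_pos: [0.5071, 0.0654, 0.0591]
orientation: [0.117, 3.139, 0.0]
force: [-1.5, -0.3, -0.4]
opening: 0.0597
gripper_force: 40.0
```

```bash
python3 -m inch '{"travel":[[0,0,0.0005],[0,0,0.0005],[0,0,0.0005],[0,0,0.0005],[0,0,0.0005],[0,0,0.0005],[0,0,0.0005]],"spin":[0,0,0,0,0,0,0]}' 0 && python3 -m inch '{"travel":[[0,0,-0.01],[0,0,-0.03],[0,0,-0.055],[0,0,-0.08],[0,0,-0.095],[0,0,-0.1],[0,0,-0.1]],"spin":[0,0,0,0,0,0,0]}' && python3 -m inch '{"travel":[[0,-0.012,0],[0,-0.035,0],[0,-0.06,0],[0,-0.085,0],[0,-0.104,0],[0,-0.115,0],[0,-0.115,0],[0,-0.115,0]],"spin":[0,0,0,0,0,0,0,0]}' && python3 - <<'E'
from h import *
info=optics.camera_info("wrist"); im,d=optics.read_camera("wrist")
for r in models.masks_of("wrist","tin_p")[:4]:
    P=pts("wrist",r["region"],d,info); v,u=np.nonzero(r["region"])
    if len(P)<20: continue
    top=P[P[:,2]>np.percentile(P[:,2],95)-.004]; c,rad=cv2.minEnclosingCircle(top[:,:2].astype(np.float32))
    print(round(r["p"],2),int(u.mean()),int(v.mean()),np.percentile(P[:,2],[5,50,95]).round(3),np.round(c,3),round(rad,3))
go(.497,-.049,.058)
E
```

```text
t: 11.65
tool_pos: [0.5068, 0.0654, 0.0582]
orientation: [0.118, 3.139, 0.0]
force: [0.7, 0.3, 0.1]
opening: 0.093
gripper_force: 0.0
t: 12.23
tool_pos: [0.508, 0.0654, 0.1604]
orientation: [0.117, 3.136, 0.0]
force: [-0.4, 0.8, -0.9]
opening: 0.0929
gripper_force: 0.0
t: 12.9
tool_pos: [0.4974, -0.0495, 0.1571]
orientation: [-0.12, -3.138, -0.001]
force: [-0.1, 0.2, 0.9]
opening: 0.0928
gripper_force: 0.0
0.94 577 204 [0.019 0.081 0.084] [0.514 0.177] 0.03
0.72 449 207 [0.024 0.082 0.084] [0.507 0.065] 0.03
0.71 321 209 [0.029 0.082 0.084] [ 0.498 -0.049] 0.03
t 13.0 travel [ 0.0007 -0.0005  0.0996] spin 0.0 tilt [-0.001  0.001 -1.   ] q6 -1.7
```

```bash
python3 -m inch '{"travel":[[0,0,0.015],[0,0,0.037],[0,0,0.06],[0,0,0.08],[0,0,0.093],[0,0,0.099],[0,0,0.099],[0,0,0.099]],"spin":[0,0,0,0,0,0,0,0]}' && python3 -m inch '{"travel":[[0,0,0],[0,0,0],[0,0,0],[0,0,0],[0,0,0],[0,0,0],[0,0,0],[0,0,0]],"spin":[0,0,0,0,0,0,0,0]}' 0.5 40
```

```text
t: 13.67
tool_pos: [0.4983, -0.0487, 0.0595]
orientation: [0.116, 3.139, 0.0]
force: [-0.9, -0.6, 0.1]
opening: 0.0928
gripper_force: 0.0
t: 14.33
tool_pos: [0.4983, -0.0493, 0.0595]
orientation: [0.118, 3.139, 0.0]
force: [-0.6, 0.9, 3.9]
opening: 0.0592
gripper_force: 40.0
```

```bash
python3 -m inch '{"travel":[[0,0,-0.004],[0,0,-0.012],[0,0,-0.022],[0,0,-0.032],[0,0,-0.038],[0,0,-0.04],[0,0,-0.04],[0,0,-0.04]],"spin":[0,0,0,0,0,0,0,0]}' && python3 -m inch '{"travel":[[0,0,0],[0,0,0],[0,0,0]],"spin":[0,0,0]}' && python3 -m inch '{"travel":[[0,0,0],[0,0,0],[0,0,0]],"spin":[0,0,0]}'
```

```text
t: 15.0
tool_pos: [0.4982, -0.0493, 0.0992]
orientation: [0.117, 3.139, -0.0]
force: [-0.4, 0.3, -2.5]
opening: 0.0596
gripper_force: 40.0
t: 15.25
tool_pos: [0.4977, -0.0492, 0.0986]
orientation: [-0.117, -3.138, -0.0]
force: [-0.4, 0.1, -1.9]
opening: 0.0598
gripper_force: 40.0
t: 15.5
tool_pos: [0.498, -0.0493, 0.099]
orientation: [-0.117, -3.139, -0.0]
force: [-0.7, -0.1, -2.1]
opening: 0.0596
gripper_force: 40.0
```

Right: about 2.1 N. The left tin is clearly the heaviest (about 7 N, against 4 N and 2 N). Setting the right tin back and returning to the left one.

```bash
python3 -m inch '{"travel":[[0,0,0.006],[0,0,0.014],[0,0,0.022],[0,0,0.029],[0,0,0.034],[0,0,0.037],[0,0,0.039],[0,0,0.04],[0,0,0.04],[0,0,0.04]],"spin":[0,0,0,0,0,0,0,0,0,0]}'
```

```text
t: 16.33
tool_pos: [0.4984, -0.0494, 0.0595]
orientation: [0.117, 3.139, -0.0]
force: [-1.1, 0.0, 0.0]
opening: 0.0594
gripper_force: 40.0
```

```bash
python3 -m inch '{"travel":[[0,0,0.0005],[0,0,0.0005],[0,0,0.0005],[0,0,0.0005],[0,0,0.0005],[0,0,0.0005],[0,0,0.0005]],"spin":[0,0,0,0,0,0,0]}' 0 && python3 -m inch '{"travel":[[0,0,-0.01],[0,0,-0.03],[0,0,-0.055],[0,0,-0.08],[0,0,-0.1],[0,0,-0.11],[0,0,-0.11]],"spin":[0,0,0,0,0,0,0]}' && python3 -m inch '{"travel":[[0,0.012,0],[0,0.04,0],[0,0.07,0],[0,0.1,0],[0,0.13,0],[0,0.16,0],[0,0.19,0],[0,0.212,0],[0,0.225,0],[0,0.228,0]],"spin":[0,0,0,0,0,0,0,0,0,0]}' && python3 -m inch '{"travel":[[0,0,0],[0,0,0],[0,0,0]],"spin":[0,0,0]}' && python3 - <<'E'
from h import *
info=optics.camera_info("wrist"); im,d=optics.read_camera("wrist")
for r in models.masks_of("wrist","tin_p")[:4]:
    P=pts("wrist",r["region"],d,info); v,u=np.nonzero(r["region"])
    if len(P)<20: continue
    top=P[P[:,2]>np.percentile(P[:,2],95)-.004]; c,rad=cv2.minEnclosingCircle(top[:,:2].astype(np.float32))
    print(round(r["p"],2),int(u.mean()),int(v.mean()),np.percentile(P[:,2],[5,50,95]).round(3),np.round(c,3),round(rad,3))
go(.514,.1775,.058)
E
```

```text
t: 16.92
tool_pos: [0.4982, -0.0493, 0.0587]
orientation: [0.117, 3.139, -0.0]
force: [-1.1, 0.7, -0.3]
opening: 0.0928
gripper_force: 0.0
t: 17.5
tool_pos: [0.5, -0.0497, 0.1721]
orientation: [0.117, 3.134, -0.001]
force: [-0.5, -1.0, 0.3]
opening: 0.0929
gripper_force: 0.0
t: 18.33
tool_pos: [0.5138, 0.1803, 0.1668]
orientation: [-0.113, -3.137, 0.0]
force: [-0.1, -0.3, -0.2]
opening: 0.0928
gripper_force: 0.0
t: 18.58
tool_pos: [0.515, 0.1769, 0.1682]
orientation: [-0.119, -3.139, 0.001]
force: [0.4, 0.2, 0.3]
opening: 0.093
gripper_force: 0.0
0.85 321 203 [0.026 0.082 0.084] [0.513 0.179] 0.03
0.7 75 202 [0.02  0.081 0.084] [ 0.498 -0.049] 0.03
0.62 198 203 [0.024 0.082 0.084] [0.507 0.065] 0.03
0.16 165 273 [0.006 0.017 0.031] [ 0.598 -0.002] 0.005
t 18.68 travel [0.0013 0.0005 0.1106] spin -0.001 tilt [ 0. -0. -1.] q6 -1.26
```

```bash
python3 -m inch '{"travel":[[0.001,0,0.015],[0.001,0,0.037],[0.001,0,0.062],[0.001,0,0.085],[0.001,0,0.1],[0.001,0,0.108],[0.001,0,0.11],[0.001,0,0.11],[0.001,0,0.11]],"spin":[0,0,0,0,0,0,0,0,0]}' && python3 -m inch '{"travel":[[0,0,0],[0,0,0],[0,0,0],[0,0,0],[0,0,0],[0,0,0],[0,0,0],[0,0,0]],"spin":[0,0,0,0,0,0,0,0]}' 0.5 40
```

```text
t: 19.43
tool_pos: [0.5151, 0.1781, 0.0599]
orientation: [0.118, 3.138, 0.001]
force: [-0.1, 0.3, 0.4]
opening: 0.0931
gripper_force: 0.0
t: 20.1
tool_pos: [0.5145, 0.1787, 0.059]
orientation: [0.117, 3.139, 0.001]
force: [1.0, 3.3, 0.0]
opening: 0.06
gripper_force: 40.0
```

```bash
python3 -m inch '{"travel":[[0,0,-0.005],[0,0,-0.015],[0,0,-0.03],[0,0,-0.05],[0,0,-0.07],[0,0,-0.09],[0,0,-0.11],[0,0,-0.13],[0,0,-0.14],[0,0,-0.145]],"spin":[0,0,0,0,0,0,0,0,0,0]}' && python3 -m inch '{"travel":[[0,0,0],[0,0,0],[0,0,0],[0,0,0],[0,0,0],[0,0,0]],"spin":[0,0,0,0,0,0]}' && python3 - <<'E'
from h import *
for cam in("scene","side"):
    info=optics.camera_info(cam); im,d=optics.read_camera(cam)
    cv2.imwrite(f"pics/{cam}1.png",im[...,::-1])
    for r in models.masks_of(cam,"tin_p")[:3]:
        P=pts(cam,r["region"],d,info); print(cam,round(r["p"],2),np.median(P,0).round(3),np.percentile(P[:,2],[3,97]).round(3))
    for n in("carpenter_pencil","tape_measure","sanding_block","offcut_c"):
        print(n,[(round(r["p"],2),np.round(r["centre"],3)) for r in models.look_for(cam,n)[:1]])
E
```

```text
t: 20.93
tool_pos: [0.5143, 0.1779, 0.2044]
orientation: [0.118, 3.139, -0.0]
force: [-0.6, -0.6, -6.9]
opening: 0.0599
gripper_force: 40.0
t: 21.43
tool_pos: [0.5138, 0.1781, 0.2029]
orientation: [-0.117, -3.138, 0.001]
force: [0.7, -1.1, -7.0]
opening: 0.0597
gripper_force: 40.0
scene 0.84 [0.493 0.051 0.066] [0.017 0.086]
scene 0.79 [0.493 0.164 0.198] [0.159 0.229]
scene 0.6 [ 0.483 -0.061  0.07 ] [0.018 0.086]
carpenter_pencil [(0.84, array([0.419, 0.018, 0.006]))]
tape_measure [(0.81, array([ 0.609, -0.018,  0.028]))]
sanding_block [(0.74, array([0.614, 0.149, 0.034]))]
offcut_c [(0.88, array([0.482, 0.376, 0.046]))]
side 0.83 [0.495 0.157 0.193] [0.158 0.228]
side 0.83 [ 0.487 -0.068  0.066] [0.015 0.084]
side 0.64 [0.497 0.045 0.065] [0.019 0.084]
carpenter_pencil [(0.57, array([0.426, 0.017, 0.008]))]
tape_measure [(0.91, array([ 0.618, -0.026,  0.028]))]
sanding_block [(0.98, array([0.617, 0.139, 0.028]))]
offcut_c [(0.66, array([0.475, 0.362, 0.045]))]
```

View pics/side1.png

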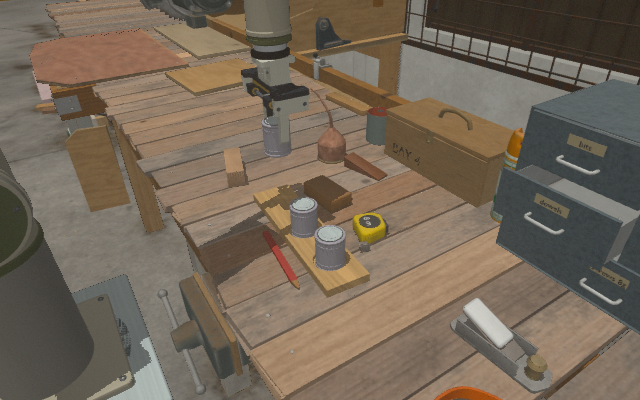

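The left tin is held upright at pixel (276,137), underside about 0.155 m up. The other two stand in their seats at (304,216) and (330,247), and nothing else has moved. Handing in.

```bash
python3 -c "
from plant import close_job
print(close_job())"
```

```text
the job is handed in; nothing more can be done
None
```

The left tin is the heaviest (about 0.7 kg by feel, against 0.4 kg for the middle and 0.2 kg for the right); it is held upright with its underside about 15 cm above the bench, the other two are back in their seats, nothing else on the bench moved, and the job is handed in (no verdict was returned).

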